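# Put the dried condiment jars back in their rack, in order

### The arm

A 6-joint arm with a two-finger parallel gripper is mounted at the origin on the work surface. World frame = base frame: x ahead of the robot, y to its left, z up, the work surface at z = 0. Lengths are in m, angles in rad, forces in N, time in s.
With the tool pointing down it reaches from about 0.375 to 0.925 m from the base axis. Payload 5.7 kg.
Tool frame: the origin (TCP) lies midway between the tips of the shut fingers; the grasp point (between the pads) lies 19 mm behind it; z points along the fingers, y is the line along which they close (so a half turn about z gives the same grasp; the last joint's range is limited). The gripper opens to 88 mm and grips with 3 to 60 N. Pads are 20 mm wide; open, the fingers measure 115 mm over their backs; the gripper's body (75 mm by 178 mm) begins 61 mm behind the grasp point.
Start: joints at [-1.301, 0.359, 1.51, -0, 1.272, -0.115], TCP at [0.225, -0.556, 0.223] pointing down, gripper open.
Joint ranges: [-2.97, 2.97], [-1.01, 2.36], [0.21, 2.38], [-0.96, 4.11], [0.2, 2.71], [-2.98, 2.98]. Speed limits (rad/s): [2.39, 2.39, 3.14, 3.14, 3.14, 3.14].

### API

Orientations are given as a unit quaternion [x, y, z, w].
In Python, from bench import move_ptp, servo_line, goto_joints, move_gripper, sleep, inverse_kinematics, capture, PlanningError, close_job, spot_in, silhouettes, current_clock, current_joint_pos, current_qvel, current_joint_torque, current_position, current_orientation, current_force, current_torque, current_finger_gap, current_grip_force gives the robot as it stands. Calls block until the motion is done:
- move_ptp(position, orientation): joint-space move of the TCP to a pose.
- servo_line(position, orientation=None, rate=0.15, contact_N=None): straight line of the TCP; orientation=None keeps the orientation; rate is the mean speed in m/s. With contact_N (N) it stops when the force on the tool has changed by that much, and returns True; else False.
- goto_joints(angles): joint-space move.
- move_gripper(opening): finger opening in m; the grip force is fixed at half the most; returns when the fingers have stopped.
- sleep(seconds).
- inverse_kinematics(position, orientation): joint angles nearest the present ones, or None.
- capture(name): name is "side" or "top" or "wrist"; returns a dict with "image" (400x640x3 uint8, blue, green, red), "range_z" (400x640 float32, m along the optical axis (not along the pixel's ray), 0 where there is no reading), "intrinsics" (3x3 intrinsics, pixels), "R" (3x3) and "t" (3): a world point X has camera coordinates R X + t. Camera axes: x right, y down, z forward; pixel columns grow to the right and rows downward; lengths in m; the calibration is good to about 2 mm. The wrist camera is an equidistant fisheye: a pixel r from the principal point sees the ray r / f radians off the axis. A picture is of the moment at which its call begins.
A pose or a line that the arm cannot do raises PlanningError and nothing moves.
- close_job(): hands the job in; it is judged then, once.
Trained networks look in the newest picture that a camera, given by its name, has taken for a name from the list of things; names that differ only in an ending like _2 or _b are one class to them, and where a whole thing is asked for, a point or a joint stands for the part that bears it (a point fixed in the world has none). Each returns a list of dicts, best first, with "conf" (0 to 1); they miss things now and then, are a little off and sometimes report something else, mostly with a low value. They report only what shows in the picture. A call takes as long as a camera call.
- spot_in(camera, query): "xy" ([column, row] in pixels, amid what is visible of it).
- silhouettes(camera, query): "region" (400x640 bool, what is visible of it) and "xy" ([column, row] in pixels, amid what is visible of it).
Readings, each from a call of its own:
- current_clock(): time.
- current_joint_pos(): joint angles.
- current_qvel(): joint speeds.
- current_joint_torque(): joint torques, N m.
- current_position(): TCP position.
- current_orientation(): TCP orientation.
- current_force(): force on the tool from outside, world axes, zero at the start.
- current_torque(): the same for the moment, N m.
- current_finger_gap(): finger opening in m.
- current_grip_force(): force on a finger pad.
Only numpy, scipy, OpenCV 4.12 (cv2) and the standard library are available. Lean on these libraries where they do the work, as an engineer would, in place of code of your own. Each camera call takes 0.05 s, during which the arm holds its last target. There are 200 camera calls.

### The job

The condiment jars have dried: move all four from the steel pans of the white wire draining stand into the wooden condiment rack, one to a compartment, in the same left-to-right order in which they stand now, because the cook reaches for them by place. Keep each jar upright, set it down on the compartment's floor rather than dropping it, and let go.

Things in the scene. Friction and masses are not known exactly. Their poses are not given: they have to be found in the camera images.
- mill: Pepper mill of dark turned wood, 132 mm high, 0.2 kg: foot 52 mm across, slim waist (38 mm), round head 42 mm across with straight sides from 90 to 113 mm above its underside, small brass nut on top. The head is the place to grip. Origin: centre of its underside, z up its axis.
- shaker: Sugar shaker: straight round glass body 52 mm across, steel cap of the same width from 74 mm up with a domed pierced top, 100 mm high in all, 0.24 kg. Origin: centre of its underside, z up its axis.
- tin: Square spice tin of bare aluminium, 54 x 54 mm, 84 mm high, flat top, 0.2 kg. Origin: centre of its underside, z up, x and y square to its sides; it may stand turned by up to 5 degrees in its pan.
- pot: Squat round white ceramic mustard pot with a fixed lid and a ball knob, 58 mm across its belly (straight from 22 to 40 mm above its underside), foot 48 mm, knob 15 mm across with its top at 74 mm, 0.26 kg. Origin: centre of its underside, z up its axis.
- mill_pan: Shallow square pan of bare steel, 77 x 77 mm outside, 73 x 73 mm inside, 15 mm high, fixed in the wire stand; the pepper mill stands in it at the start. The four pans look alike. Origin: centre of its underside, 15 mm above the worktop; its inner floor lies 2 mm higher (17 mm above the worktop); z up, x and y as the stand's.
- shaker_pan: Shallow square pan of bare steel, 77 x 77 mm outside, 73 x 73 mm inside, 15 mm high, fixed in the wire stand; the shaker stands in it at the start. The four pans look alike. Origin: centre of its underside, 15 mm above the worktop; its inner floor lies 2 mm higher (17 mm above the worktop); z up, x and y as the stand's.
- tin_pan: Shallow square pan of bare steel, 77 x 77 mm outside, 73 x 73 mm inside, 15 mm high, fixed in the wire stand; the square tin stands in it at the start. The four pans look alike. Origin: centre of its underside, 15 mm above the worktop; its inner floor lies 2 mm higher (17 mm above the worktop); z up, x and y as the stand's.
- pot_pan: Shallow square pan of bare steel, 77 x 77 mm outside, 73 x 73 mm inside, 15 mm high, fixed in the wire stand; the lidded pot stands in it at the start. The four pans look alike. Origin: centre of its underside, 15 mm above the worktop; its inner floor lies 2 mm higher (17 mm above the worktop); z up, x and y as the stand's.
- stand: White wire draining stand, 340 x 90 mm, fixed, with the four steel pans in a row and a wire loop 53 mm high at each end. Stands before or behind the rack, yaw within 10 degrees. Origin: its centre at worktop level; y along the row (robot's left), x across it, away from the robot, z up. Pan centres: y = +123, +41, -41, -123 mm, x = 0; pan rims 30 mm above the worktop.
- rack: Brown wooden condiment rack, 344 x 88 mm, empty, fixed: a row of four square compartments, 76 mm inside, a carrying dowel 60 mm up at each end. Origin: its centre at worktop level; y along the row (robot's left), x across it, away from the robot, z up. Compartment centres: y = +123, +41, -41, -123 mm, x = 0; floor 12 mm, long walls 26 mm, dividers 25 mm above the worktop. Yaw within 10 degrees.

How it is judged:
By the outcome, as a careful person would: the job done as asked, in the order asked, and still so for the second after the job is handed in, with the robot touching nothing.
It also fails if it takes over 106 s, if anything falls off the work surface, if the arm or the gripper's body presses on something with over 40 N, if the wrist force passes 120 N, or if a joint passes its speed limit or range.

## Working session

There is one attempt and no reset: what is moved stays moved. The work goes in short steps, each a Python script; the robot and the scene stay as the last script left them, time stands still between calls to the robot, and variables do not carry over. Pictures are saved under pics/ and viewed, at most 14 in all, crops included, and the job is handed in when it is done.

```bash
mkdir -p pics; ls; python3 - <<'E'
from bench import *
import cv2,numpy as np
for c in("top","side"):
    d=capture(c); cv2.imwrite(f"pics/{c}0.png",d["image"])
    K,R,t=d["intrinsics"],d["R"],d["t"]
    print(c,K.tolist(),(-R.T@t).round(3),R.round(3).tolist())
    for n in("mill","shaker","tin","pot","stand","rack"):
        for s in silhouettes(c,n)[:2]:
            m=s["region"]&(d["range_z"]>0); v,u=np.nonzero(m); z=d["range_z"][m]
            P=(np.c_[(u-K[0,2])/K[0,0]*z,(v-K[1,2])/K[1,1]*z,z]-t)@R
            print(n,round(s["conf"],2),np.round(s["xy"]),m.sum(),np.percentile(P,[2,50,98],axis=0).round(3).tolist() if len(P) else None)
print(current_clock(),current_orientation())
E
```

```text
pics
top [[416.49144538646146, 0.0, 323.34931340169953], [0.0, 416.49144538646146, 192.56879205649346], [0.0, 0.0, 1.0]] [ 0.479 -0.026  0.865] [[0.001, -1.0, -0.008], [-0.993, 0.0, -0.116], [0.116, 0.008, -0.993]]
mill 0.95 [401. 160.] 746 [[0.606, -0.188, 0.026], [0.622, -0.166, 0.131], [0.646, -0.15, 0.148]]
mill 0.74 [277. 163.] 927 [[0.621, 0.03, 0.013], [0.659, 0.069, 0.023], [0.715, 0.11, 0.032]]
shaker 0.6 [320. 149.] 715 [[0.633, -0.037, 0.03], [0.649, -0.015, 0.111], [0.679, 0.006, 0.117]]
tin 0.6 [362. 158.] 1035 [[0.616, -0.114, 0.018], [0.637, -0.086, 0.1], [0.67, -0.06, 0.103]]
pot 0.9 [281. 146.] 687 [[0.638, 0.041, 0.041], [0.661, 0.065, 0.071], [0.689, 0.091, 0.088]]
stand 0.97 [342. 156.] 732 [[0.585, -0.224, -0.002], [0.649, -0.046, 0.024], [0.71, 0.126, 0.054]]
rack 0.74 [299. 251.] 7703 [[0.408, -0.133, 0.008], [0.463, 0.033, 0.012], [0.518, 0.197, 0.057]]
side [[454.8556656078144, 0.0, 316.8891866566501], [0.0, 454.8556656078144, 198.58395920254674], [0.0, 0.0, 1.0]] [0.489 0.474 0.694] [[-0.995, -0.098, -0.008], [-0.074, 0.8, -0.596], [0.065, -0.592, -0.803]]
mill 0.75 [282. 113.] 1098 [[0.605, -0.204, 0.016], [0.623, -0.159, 0.097], [0.649, -0.151, 0.146]]
shaker 0.69 [251. 178.] 1435 [[0.633, -0.03, 0.02], [0.653, 0.003, 0.089], [0.68, 0.011, 0.117]]
tin 0.75 [268. 152.] 1361 [[0.616, -0.113, 0.024], [0.635, -0.071, 0.095], [0.669, -0.058, 0.103]]
pot 0.8 [244. 229.] 1206 [[0.639, 0.046, 0.017], [0.661, 0.08, 0.069], [0.691, 0.096, 0.088]]
rack 0.87 [363. 238.] 9272 [[0.406, -0.135, 0.01], [0.461, 0.056, 0.013], [0.52, 0.205, 0.059]]
rack 0.42 [252. 179.] 1387 [[0.633, -0.027, 0.023], [0.652, 0.003, 0.09], [0.678, 0.011, 0.117]]
0.7 [ 9.81548186e-01  1.91214953e-01  1.23583849e-06 -2.66456271e-05]
```

View pics/top0.png

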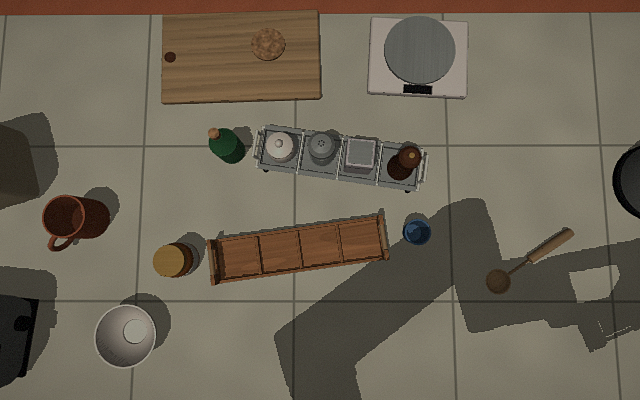

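View pics/side0.png

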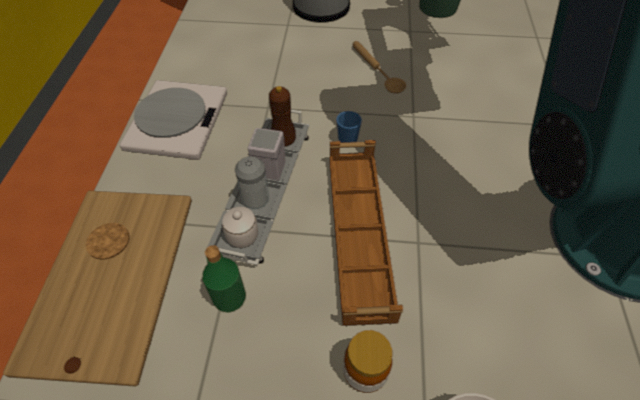

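The top view shows, from robot's left to right, pot (281,146), shaker (320,149), tin (361,155) and mill (402,160). The rack is empty with its centre near (299,249). The bottle, cup and amber jar sit just off the row ends. Next I'll fit the poses.

```bash
cat > h.py <<'E'
from bench import *
import cv2,numpy as np
def cloud(c,n,d):
    s=silhouettes(c,n)
    if not s: return np.zeros((0,3))
    K,R,t=d["intrinsics"],d["R"],d["t"]
    m=cv2.erode(s[0]["region"].astype(np.uint8),np.ones((1,1)))>0
    m&=d["range_z"]>0; v,u=np.nonzero(m); z=d["range_z"][m]
    return (np.c_[(u-K[0,2])/K[0,0]*z,(v-K[1,2])/K[1,1]*z,z]-t)@R
def rect(P):
    (cx,cy),(w,h),a=cv2.minAreaRect((P[:,:2]*1000).astype(np.float32))
    return round(cx/1e3,4),round(cy/1e3,4),round(w),round(h),round(a,1)
E
python3 - <<'E'
from h import *
band=dict(mill=(.105,.135),shaker=(.085,.112),tin=(.096,.110),pot=(.035,.062),rack=(.02,.034),stand=(.022,.036))
for c in("top","side"):
    d=capture(c)
    for n,(a,b) in band.items():
        P=cloud(c,n,d); P=P[(P[:,2]>a)&(P[:,2]<b)]
        if len(P)<20: print(c,n,len(P)); continue
        (x,y),r=cv2.minEnclosingCircle((P[:,:2]*1000).astype(np.float32))
        # circle LSQ
        A=np.c_[2*P[:,:2],np.ones(len(P))]; s=np.linalg.lstsq(A,(P[:,:2]**2).sum(1),rcond=None)[0]
        print(c,n,len(P),"rect",rect(P),"enc",round(x),round(y),round(r),"lsq",s[:2].round(4),round(float(np.sqrt(s[2]+s[:2]@s[:2])),4),"zmed",np.median(P[:,2]).round(4))
E
```

```text
top mill 177 rect (0.6292, -0.1731, 40, 41, 76.7) enc 629 -174 21 lsq [ 0.6291 -0.1735] 0.0194 zmed 0.1308
top shaker 283 rect (0.6584, -0.0137, 51, 47, 0.4) enc 658 -15 26 lsq [ 0.6576 -0.0143] 0.0226 zmed 0.1073
top tin 798 rect (0.6446, -0.0881, 54, 54, 83.4) enc 645 -88 36 lsq [ 0.6441 -0.0879] 0.0217 zmed 0.1006
top pot 127 rect (0.6597, 0.0658, 45, 57, 14.0) enc 666 68 29 lsq [0.666  0.0675] 0.0278 zmed 0.0563
top rack 1533 rect (0.4633, 0.0334, 88, 337, 8.2) enc 463 32 171 lsq [0.4646 0.0381] 0.1063 zmed 0.0247
top stand 296 rect (0.6489, -0.0509, 339, 88, 81.3) enc 649 -51 174 lsq [ 0.6566 -0.0525] 0.1464 zmed 0.024
side mill 1
side shaker 421 rect (0.656, -0.0082, 50, 41, 20.2) enc 657 -12 26 lsq [ 0.6578 -0.0126] 0.0226 zmed 0.1038
side tin 652 rect (0.6447, -0.0744, 80, 53, 85.6) enc 647 -77 43 lsq [ 0.6439 -0.0849] 0.0217 zmed 0.1013
side pot 253 rect (0.6544, 0.0012, 50, 21, 15.7) enc 657 -9 25 lsq [ 0.6584 -0.0143] 0.0252 zmed 0.0486
side rack 2175 rect (0.4637, 0.0315, 89, 346, 8.2) enc 464 34 176 lsq [0.4662 0.0381] 0.1135 zmed 0.0253
side stand 128 rect (0.6161, -0.04, 336, 65, 73.5) enc 630 -45 169 lsq [ 0.6355 -0.0465] 0.1658 zmed 0.0244
```

```bash
cat >> h.py <<'E'
RC=np.array([.4635,.0325]); RY=np.radians(8.2); SY=np.radians(-8.7)
J=dict(pot=(.666,.068,SY,.037,.123),shaker=(.6578,-.0138,SY,.060,.041),
       tin=(.6445,-.088,np.radians(-6.6),.060,-.041),mill=(.629,-.1733,SY,.101,-.123))
def q(yaw):
    a=(yaw+np.pi/2)/2; return [np.cos(a),np.sin(a),0,0]
def transfer(n):
    x,y,yaw,g,s=J[n]; o=g-.019; up=.125+o
    tx,ty=RC+s*np.array([-np.sin(RY),np.cos(RY)])
    move_ptp([x,y,.22],q(yaw))
    servo_line([x,y,.017+o],rate=.15)
    move_gripper(0.0); print(n,"gap",current_finger_gap(),"grip",current_grip_force())
    servo_line([x,y,up],rate=.12)
    servo_line([tx,ty,up],q(RY),rate=.12)
    servo_line([tx,ty,.012+o+.008],rate=.1)
    hit=servo_line([tx,ty,.012+o-.004],rate=.015,contact_N=3)
    print("hit",hit,"dz",current_position()[2]-.012-o,"gap",current_finger_gap(),"F",np.round(current_force(),1))
    move_gripper(.085)
    p=current_position(); servo_line([p[0],p[1],.22],rate=.15)
    print("t",current_clock())
E
python3 - <<'E'
from h import *
transfer("pot")
d=capture("top"); cv2.imwrite("pics/t1.png",cv2.resize(d["image"][100:320,180:480],None,fx=2.5,fy=2.5))
d=capture("side"); cv2.imwrite("pics/s1.png",d["image"])
E
```

```text
pot gap 0.057284862394873556 grip 30.000370831112377
hit True dz 0.00011826164687133225 gap 0.05720106147339863 F [0.5 1.2 5.8]
t 13.0417
```

View pics/s1.png

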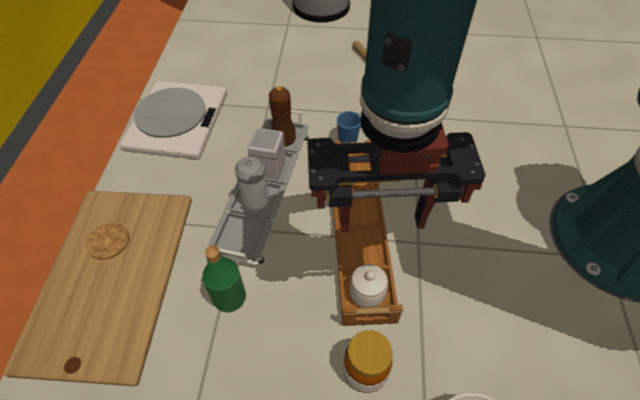

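The pot stands upright in the leftmost compartment, at (369,287), and is released. I'll carry on with the next two jars.

```bash
python3 - <<'E'
from h import *
transfer("shaker")
transfer("tin")
d=capture("side"); cv2.imwrite("pics/s2.png",d["image"])
d=capture("top"); cv2.imwrite("pics/t2.png",d["image"])
E
```

```text
shaker gap 0.051431203510129836 grip 29.99858859260712
hit True dz 1.2301590335037083e-05 gap 0.05186935083460321 F [0.9 0.8 3.3]
t 22.7917
tin gap 0.05393155337631491 grip 29.963848292827606
hit True dz 8.356516301273598e-05 gap 0.05399117195733157 F [-0.   0.1  5.2]
t 32.0917
```

View pics/s2.png

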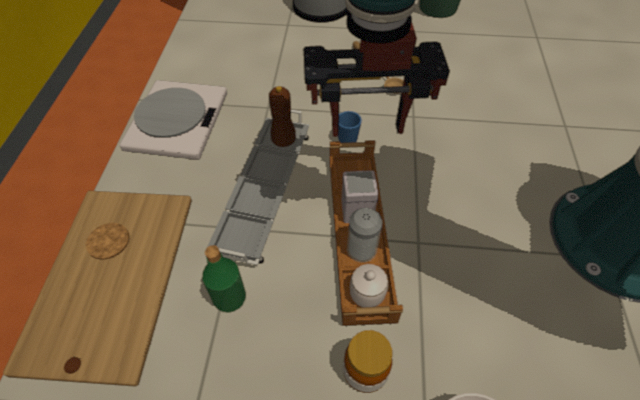

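The pot (369,287), shaker (364,236) and tin (360,190) stand upright in compartments 1 to 3. The mill, at (283,117), goes last.

```bash
python3 - <<'E'
from h import *
transfer("mill")
move_ptp([.225,-.556,.26],q(np.radians(-68)))
d=capture("side"); cv2.imwrite("pics/s3.png",d["image"])
d=capture("top"); cv2.imwrite("pics/t3.png",d["image"])
for n in J:
    P=cloud("top",n,d); print(n,np.percentile(P,[2,50,98],axis=0).round(3).tolist())
E
```

```text
mill gap 0.041067980645058955 grip 29.999983388115652
hit True dz -1.857272477333305e-05 gap 0.041116214888187015 F [-1.  -0.1  5.1]
t 41.025
pot [[0.424, 0.126, 0.025], [0.449, 0.148, 0.066], [0.472, 0.178, 0.083]]
shaker [[0.436, 0.047, 0.037], [0.46, 0.068, 0.107], [0.481, 0.094, 0.113]]
tin [[0.443, -0.035, 0.09], [0.47, -0.009, 0.096], [0.496, 0.018, 0.099]]
mill [[0.458, -0.108, 0.012], [0.48, -0.085, 0.131], [0.503, -0.067, 0.143]]
```

View pics/s3.png

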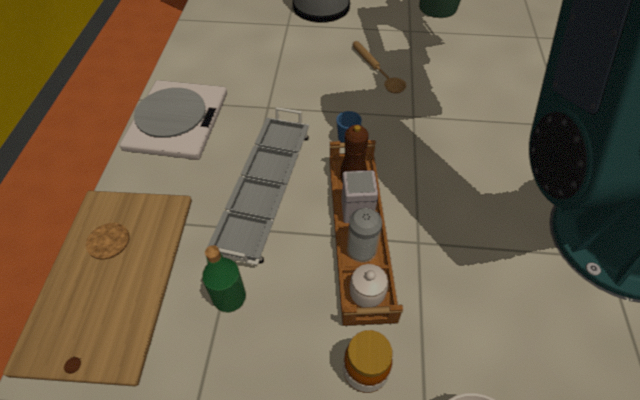

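View pics/t3.png

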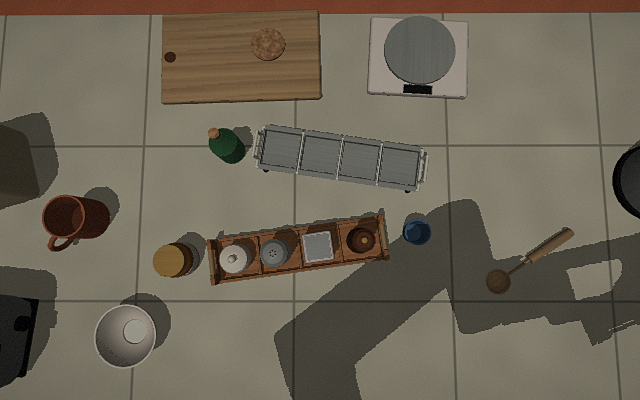

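All four jars stand upright in the rack: pot (234,258), shaker (274,253), tin (317,246) and mill (362,240). The stand is empty and the arm is clear.

```bash
python3 -c "
from bench import *
print(close_job())"
```

```text
the job is handed in; nothing more can be done
None
```

All four jars now stand upright in the wooden rack in their original left-to-right order (pot, shaker, tin, mill), each set down on its compartment floor and released, and the job was handed in after about 45 s of the 106 s allowed.

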